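# Close up the marble run

### The arm

A 7-joint arm with a two-finger parallel gripper is mounted at the origin on the work surface. World frame = base frame: x ahead of the robot, y to its left, z up, the work surface at z = 0. Lengths are in m, angles in rad, forces in N, time in s.
With the tool pointing down it reaches from about 0.425 to 0.925 m from the base axis. Payload 6.8 kg.
Tool frame: the origin (TCP) lies midway between the tips of the shut fingers; the grasp point (between the pads) lies r.grip_point_offset behind it (r.grip_point_offset is the distance from the TCP to the grasp point, in m); z points along the fingers, y is the line along which they close (so a half turn about z gives the same grasp; the last joint's range is limited). The gripper opens to 85 mm and grips with 20 to 120 N. Pads are 22 mm wide; open, the fingers measure 114 mm over their backs; the gripper's body (76 mm by 85 mm) begins 54 mm behind the grasp point. The pads swing forward as they close: fully open they stand 13 mm farther back than shut.
Start: joints at [-1.235, 0.477, 0.022, 1.555, -0.011, 1.109, -0.083], TCP at [0.29, 0.61, 0.231] pointing down, gripper open.
Joint ranges: [-2.96, 2.96], [-0.34, 2.1], [-1.41, 1.46], [0.24, 2.44], [-1.37, 4.51], [0.17, 1.92], [-2.96, 2.96]. Speed limits (rad/s): [2.39, 2.39, 3.14, 3.14, 3.14, 3.14, 3.14].

### API

Orientations are given as a rotation vector (axis times angle).
In Python, from bench import r gives the robot as it stands. The module is installed in compiled form; this text tells all that it offers.
- The arm moves only by the shell command python3 -m crank 'ROWS' [FORCE]. ROWS is JSON, a list of rows, each a list of 5 numbers: the shift along the world's x, y, z in units of 200 mm (1.0 is 200 mm), then the turn about the world's z in units of 45 degrees (1.0 is 45 degrees), then the opening, from -1 (shut) to 1 (fully open). In form: [[dx, dy, dz, turn, jaw], ...]. A call has 1 to 8 rows; each row shifts and turns the commanded pose from where the row before left it; what a row does not reach is not made up. A row lasts 1/12 s, in which the tool goes at most 41.7 mm and 7.16 degrees, less where a joint would pass 70% of its speed; a pose out of reach is approached as far as the arm can. A call with a number of a shift or a turn outside -1 to 1 is refused whole. A call with a gripper value outside its range is refused whole. The fingers move at their own pace and stop on an object; FORCE is the grip in N (left out, the last holds). Time passes only in rows, so rows that do not move let the fingers close. It gives the time, the measured TCP pose, the force, the opening and the grip force at its end, in the units of the state.
- r.get_obs(): the state, without advancing time (a new reading comes with each control period).
- r.grab_frame(name): name is "side" or "top" or "wrist"; returns the picture (400x640x3 uint8, blue, green, red); there is no depth.
- r.camera_model(name): a dict with "fx", "fy", "cx", "cy" (pixels), "R" (3x3) and "t" (3): a world point X has camera coordinates R X + t. Camera axes: x right, y down, z forward; pixel columns grow to the right and rows downward; lengths in m; the calibration is good to about 2 mm. A picture is of the moment at which its call begins: read the wrist's pose just before it. camera_model takes no time and is no camera call; for the wrist camera it gives the pose at the moment of the call.
- r.hand_in(): hands the job in; it is judged then, once.
The state is a dict: "clock": time; "joints": joint angles; "qvel": joint speeds; "tau": joint torques, N m; "tcp_pos": TCP position; "orientation": TCP orientation; "contact_force": force on the tool from outside, world axes, zero at the start; "moment": the same for the moment, N m; "grip_width": finger opening in m; "gripper_force": force on a finger pad.
Only numpy, scipy, OpenCV 4.12 (cv2) and the standard library are available. Lean on these libraries where they do the work, as an engineer would, in place of code of your own. Each camera call takes 0.05 s, during which the arm holds its last target. There are 200 camera calls.

### The job

Push the long loose piece of straight marble track over the shelf until it lies flat along the metal lip and its end butts against the open end of the clamped track, so that the two channels run on in one straight line. Also push the small wooden catch box up to the lip and along it until its open side meets the other end of that long piece, squarely, so that the channel leads into it. Only push: do not pick up or tip the track or the box, and leave everything else where it stands.

Things in the scene. Friction and masses are not known exactly. Their poses are not given: they have to be found in the camera images.
- rig: Fixed rig: grey plastic marble track held by a black sprung clamp, with a metal lip beyond it. Origin: on the shelf, middle of the clamped track's open end. x points across the track to the lip (away from the robot), y along it from the open end up the run. Track: U channel 44 mm wide, 28 high, 32 wide inside, floor 10 thick; level for 90 mm, then a ramp. Clamp 125 mm high at x 85, y 190 mm.
- run_end (a point): Point on the rig at the middle of the clamped track's open end face, 10 mm above the shelf (channel floor); axes as rig.
- lip (a point): Point on the rig, on the top edge of the lip's front face, level in y with the clamped track's open end; axes as rig. The lip is a fixed aluminium angle 24 mm high, its straight front face in the plane x = 22 mm of the rig, running from y = -450 to 130 mm; the upright leg is 5 mm thick and the foot reaches back to x = 49 mm.
- track: Long loose straight track, grey plastic, section as the clamped one: 160 mm long (y), 44 wide (x), 28 high, about 130 g; slides with dry friction. Origin: centre of underside; its +y end belongs against the clamped track. Home: origin at x 0, y -80 mm in the rig's frame, touching the lip. Starts flat, on the robot's side of the lip and short of both stops, turned up to 0.3 rad.
- track_head (a point): Point on the long track: middle of its +y end face (the end to butt against the clamped track), 10 mm above its underside.
- track_tail (a point): Point on the long track: middle of its -y end face (the free end, which the catch box must meet), 10 mm above its underside.
- catchbox: Wooden box, open above and at +y: 64 mm wide (x), 70 long (y), 32 high, side walls 4, back wall (-y) 5 thick, 10 mm high sill at the open side, about 120 g; slides with dry friction. Origin: centre of underside. Starts near the lip past the track's free end, turned up to 0.15 rad, open side to the track. Touching lip and home track, its origin is at x -10, y -195 mm in the rig's frame.
- box_mouth (a point): Point on the catch box: middle of its open side, in the outer face of the sill, 10 mm above its underside.
- funnel: Bystander: orange plastic funnel-shaped cup, 72 mm across the top, 65 mm high; loose; origin at the centre of its underside. Stands on the robot's side of the lip.
- ball: Bystander: black silicone ball, 50 mm across, on a small steel seat, 52 mm high in all; loose; origin at the centre of its underside. Stands on the robot's side of the lip.
- ramekin: Bystander: white ceramic ramekin of steel jacks, 76 mm across, 42 mm high; loose; origin at the centre of its underside. Stands behind the lip.
- jar: Bystander: closed glass jar of blue marbles, 72 mm across, 99 mm high; loose; origin at the centre of its underside. Stands behind the lip.
- short_track: Bystander: short spare track of the same section, only 80 mm long, lying loose behind the lip; origin at the centre of its underside, y along its length.
- spare_clamp: Bystander: spare sprung clamp lying on the shelf, 130 mm long (x), 46 mm wide, 20 mm high; loose; origin at its middle, underside.
Not all that is in view belongs to the job. Leave any red or turquoise look-alike of the track alone. What is shaped like the catchbox but green is not meant.

How it is judged:
At the end, for the whole second after the job is handed in: Long track flat along the lip: head within 5 mm sideways and 5 mm of the clamped track's end, free end within 7 mm of the line. Catch box flat, open side within 6 mm of the track's free end, 20 mm sideways and 0.12 rad of square. Both at rest (x of track_head in the frame of run_end between -0.005 and 0.005 m and y of track_head in the frame of run_end above -0.005 m and x of track_tail in the frame of run_end between -0.007 and 0.005 m and y of box_mouth in the frame of track_tail between -0.006 and 0.01 m and x of box_mouth in the frame of track_tail between -0.02 and 0.02 m and angle between the y axis of catchbox and the y axis of track, either way round below 0.12 rad and height (world z) of each of track, catchbox below 0.005 m and angle between each of track, catchbox's own z axis and vertical below 0.06 rad and linear speed of each of track, catchbox below 0.01 m/s); the robot touches nothing.
It fails at once if the long track is lifted (10 mm) or tipped (0.3 rad) (height (world z) of track above 0.01 m or angle between track's own z axis and vertical above 0.3 rad).
It fails at once if the catch box is lifted (10 mm) or tipped (0.3 rad) (height (world z) of catchbox above 0.01 m or angle between catchbox's own z axis and vertical above 0.3 rad).
It fails at once if a bystander is moved by more than 20 mm (distance of any of funnel, ball, ramekin, jar, short_track, spare_clamp from where it was at the start of the episode above 0.02 m).
It also fails if it takes over 72 s, if anything falls off the work surface, if the arm or the gripper's body presses on something with over 40 N, if the wrist force passes 120 N, or if a joint passes its speed limit or range.

## Working session

There is one attempt and no reset: what is moved stays moved. The work goes in short steps, Python scripts to look and compute and a shell command to move; the robot and the scene stay as the last step left them, time stands still between calls to the robot, and variables do not carry over. Pictures are saved under pics/ and viewed, at most 10 in all, crops included, and the job is handed in when it is done.

```bash
mkdir -p pics; python3 - <<'E'
from bench import r
import cv2,numpy as np
o=r.get_obs();print({k:np.round(v,3) for k,v in o.items()},r.grip_point_offset)
for n in("top","side"):
    cv2.imwrite(f"pics/{n}0.png",r.grab_frame(n));m=r.camera_model(n);print(n,m)
E
```

```text
{'clock': np.float64(0.0), 'joints': array([-1.235,  0.478,  0.022,  1.556, -0.011,  1.109, -0.083]), 'qvel': array([-0.001, -0.002,  0.   ,  0.001, -0.   ,  0.002,  0.002]), 'tau': array([-0.0000e+00, -5.9646e+01,  1.6080e+00, -2.8119e+01,  1.3000e-02,
        9.0000e-03,  0.0000e+00]), 'tcp_pos': array([0.29 , 0.609, 0.23 ]), 'orientation': array([-6.910e-01, -3.064e+00,  3.000e-03]), 'contact_force': array([-0.221,  0.661, -1.2  ]), 'moment': array([ 0.014, -0.037,  0.037]), 'gripper_force': np.float64(0.0), 'grip_width': np.float64(0.085)} 0.0187
top {'fx': 502.8278859730194, 'fy': 502.8278859730194, 'cx': 311.8136128419438, 'cy': 195.7234001812419, 'R': array([[-0.01872065, -0.99977215, -0.01025575],
       [-0.9907928 ,  0.0199262 , -0.13391259],
       [ 0.13408643,  0.0076544 , -0.99094008]]), 't': array([0.04335451, 0.53809909, 1.3336495 ])}
side {'fx': 457.10575492159217, 'fy': 457.10575492159217, 'cx': 312.9559225611154, 'cy': 195.90419427442, 'R': array([[ 0.80506015, -0.59296827, -0.01633343],
       [-0.37372307, -0.48562808, -0.79025087],
       [ 0.46066172,  0.64230366, -0.61256574]]), 't': array([-0.4261112 ,  0.2589666 ,  1.12212189])}
```

View pics/top0.png

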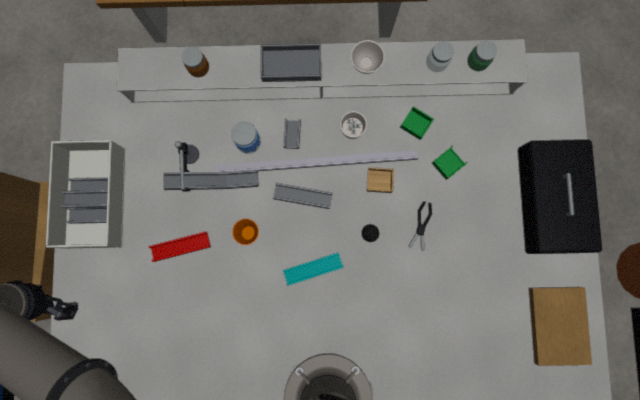

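View pics/side0.png

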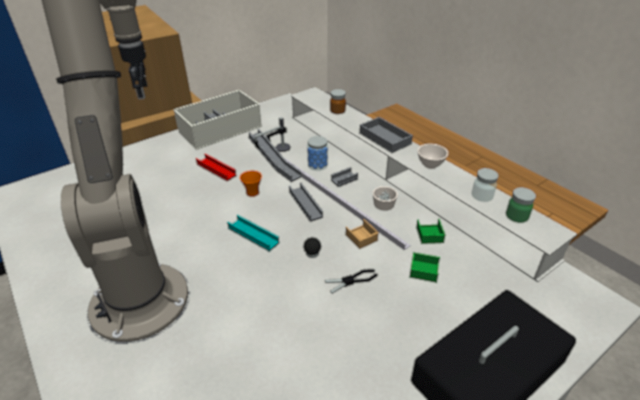

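The top view shows the clamped track's open end near (259,179), the lip from there to (417,157), the loose track around (303,195) and the box around (380,180). The funnel is at (245,231) and the ball at (370,233).

```bash
python3 - <<'E'
import cv2
i=cv2.imread("pics/top0.png")[145:215,235:425]
i=cv2.resize(i,None,fx=4.2,fy=4.2,interpolation=cv2.INTER_CUBIC)
i=cv2.convertScaleAbs(i,alpha=1.4)
for k in range(0,190,20):cv2.putText(i,str(235+k),(int(k*4.2),10),0,.35,(0,0,255));cv2.line(i,(int(k*4.2),12),(int(k*4.2),18),(0,0,255))
for k in range(0,70,10):cv2.putText(i,str(145+k),(0,int(k*4.2)+4),0,.35,(0,0,255))
cv2.imwrite("pics/crop1.png",i)
E
```

```text
(no output)
```

View pics/crop1.png

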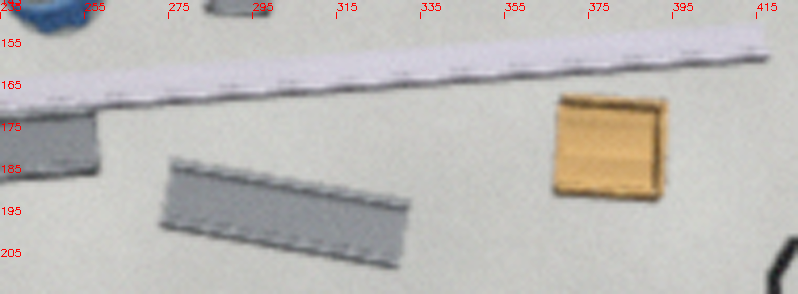

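The crop shows the lip's front edge from about (95,105) to (768,57). The clamped end is at (97,112)-(98,172), the track corners are (172,160), (162,226), (397,267) and (409,204), and the box is at (560,97)-(660,198). I'll cast these into the world frame.

```bash
cat > h.py <<'E'
import numpy as np,cv2
from bench import r
def cast(m,uv,z):
    uv=np.atleast_2d(uv).astype(float);C=-m["R"].T@m["t"]
    d=np.c_[(uv[:,0]-m["cx"])/m["fx"],(uv[:,1]-m["cy"])/m["fy"],np.ones(len(uv))]@m["R"]
    return C+d*((z-C[2])/d[:,2])[:,None]
def rig():
    d=np.load("rig.npy");return d[:2],d[2]   # run_end xy, angle of rig y axis
def to_rig(p,o,a):
    ey=np.array([np.cos(a),np.sin(a)]);ex=np.array([ey[1],-ey[0]])
    p=np.atleast_2d(p)[:,:2]-o;return np.c_[p@ex,p@ey]
E
python3 - <<'E'
from h import *
m=r.camera_model("top");f=lambda L,z:cast(m,np.array(L)/4.2+[235,145],z)[:,:2]
print("cam",-m["R"].T@m["t"])
lip=f([(95,105),(430,81),(768,57)],.024)
run=f([(97,112),(98,173)],.028);tr=f([(172,160),(162,226),(397,267),(409,204)],.028);bx=f([(560,97),(554,193),(660,198),(665,101)],.032)
d=lip[0]-lip[2];a=np.arctan2(d[1],d[0]);ex=np.array([np.sin(a),-np.cos(a)]);ey=np.array([np.cos(a),np.sin(a)])
o=lip[0]-.022*ex; o=o+ey*((run.mean(0)-o)@ey)
np.save("rig.npy",[*o,a]);print("rig",o,a,"ex",ex,"ey",ey)
for n,q in(("lip",lip),("run",run),("tr",tr),("bx",bx),("ball/funnel",np.r_[cast(m,(370,233),.03)[:,:2],cast(m,(245,231),.05)[:,:2]])):
    print(n,np.round(q,4).tolist(),"RIG",np.round(to_rig(q,o,a)*1e3,1).tolist())
for n,q in(("tr",tr),("bx",bx)):
    h=q[0]+q[1]-q[2]-q[3];print(n,"centre",to_rig(q.mean(0),o,a)*1e3,"relang",np.arctan2(h[1],h[0])-a,"size",np.linalg.norm(h)/2)
E
```

```text
cam [0.35513202 0.02241408 1.39406961]
rig [0.59354198 0.18004691] 1.6224954065950379 ex [0.9986639  0.05167605] ey [-0.05167605  0.9986639 ]
lip [[0.6155, 0.1818], [0.627, -0.0395], [0.6385, -0.2628]] RIG [[22.0, 0.7], [22.1, -221.0], [22.0, -444.6]]
run [[0.61, 0.1801], [0.5694, 0.1796]] RIG [[16.4, -0.8], [-24.1, 0.8]]
tr [[0.577, 0.131], [0.5336, 0.138], [0.5036, -0.0147], [0.5448, -0.0235]] RIG [[-19.0, -48.1], [-62.1, -38.9], [-99.9, -189.9], [-59.2, -200.8]]
bx [[0.613, -0.124], [0.5496, -0.1179], [0.5449, -0.1867], [0.6089, -0.1925]] RIG [[3.7, -304.6], [-59.3, -295.3], [-67.5, -363.7], [-3.9, -372.8]]
ball/funnel [[0.4347, -0.1226], [0.4454, 0.2133]] RIG [[-174.2, -294.1], [-146.3, 40.9]]
tr centre [[ -60.04663365 -119.42740724]] relang -0.2514130699054531 size 0.15673456229441485
bx centre [[ -31.76039921 -334.10211107]] relang -0.11539269091804738 size 0.06877964818035062
```

```bash
python3 -m crank '[[0.05,-0.16,0,0.126,1],[0.05,-0.16,0,0.126,1],[0.05,-0.16,0,0.126,1],[0.05,-0.16,0,0.126,1],[0.05,-0.16,0,0.126,1],[0.05,-0.16,0,0,1],[0.05,-0.16,0,0,1],[0.05,-0.16,0,0,1]]'; python3 -m crank '[[0.05,-0.16,0,0,1],[0.05,-0.16,0,0,1],[0.05,-0.16,0,0,1],[0.05,-0.16,0,0,1],[0.05,-0.16,0,0,1],[0.05,-0.16,0,0,1],[0.05,-0.16,0,0,1],[0.05,-0.16,0,0,1]]'
cat > st.py <<'E'
from h import *
from scipy.spatial.transform import Rotation as S
o,a=rig();s=r.get_obs();M=S.from_rotvec(s["orientation"]).as_matrix()
y=np.arctan2(M[1,1],M[0,1])-a
print("t",s["clock"].round(2),"world",s["tcp_pos"].round(4),"rig mm",(to_rig(s["tcp_pos"],o,a)[0]*1e3).round(1),"yaw-rel deg",np.degrees((y+np.pi/2)%np.pi-np.pi/2).round(2),"tilt",M[2].round(3),"F",s["contact_force"].round(1),"w",s["grip_width"].round(4))
E
python3 st.py
```

```text
clock: 0.77
tcp_pos: [0.3699, 0.3517, 0.231]
orientation: [0.08, -3.14, 0.001]
contact_force: [-0.2, -0.3, 0.2]
grip_width: 0.0854
gripper_force: 0.0
clock: 1.43
tcp_pos: [0.4498, 0.0959, 0.2312]
orientation: [0.08, -3.14, -0.0]
contact_force: [-0.3, 0.2, -0.6]
grip_width: 0.0854
gripper_force: 0.0Traceback (most recent call last):
  File "st.py", line 5, in <module>
    print("t",s["clock"].round(2),"world",s["tcp_pos"].round(4),"rig mm",(to_rig(s["tcp_pos"],o,a)[0]*1e3).round(1),"yaw-rel deg",np.degrees((y+np.pi/2)%np.pi-np.pi/2).round(2),"tilt",M[2].round(3),"F",s["contact_force"].round(1),"w",s["grip_width"].round(4))
              ^^^^^^^^^^^^^^^^
AttributeError: 'float' object has no attribute 'round'
```

```bash
sed -i 's/s\["clock"\].round(2)/round(float(s["clock"]),2)/;s/s\["grip_width"\].round(4)/round(float(s["grip_width"]),4)/' st.py
python3 -m crank '[[0.05,-0.19,0,0,1],[0,0,-0.18,0,1],[0,0,-0.18,0,1],[0,0,-0.18,0,1],[0,0,-0.18,0,1],[0,0,-0.18,0,1],[0,0,-0.15,0,1],[0,0,-0.06,0,1]]'; python3 -m crank '[[0,0,-0.03,0,1],[0,0,0,0,1]]'; python3 st.py
```

```text
clock: 2.1
tcp_pos: [0.4572, 0.0591, 0.0057]
orientation: [0.08, -3.135, 0.002]
contact_force: [0.6, -0.0, 0.6]
grip_width: 0.0852
gripper_force: 0.0
clock: 2.27
tcp_pos: [0.4589, 0.0594, 0.0021]
orientation: [0.08, -3.138, 0.001]
contact_force: [0.0, -0.6, 0.3]
grip_width: 0.0855
gripper_force: 0.0
t 2.27 world [0.4589 0.0594 0.0021] rig mm [-140.7 -113.6] yaw-rel deg -0.04 tilt [ 0.003 -0.001 -1.   ] F [ 0.  -0.6  0.3] w 0.0855
```

```bash
for i in 1 2; do python3 -m crank '[[0.025,0.0013,0,0,1],[0.025,0.0013,0,0,1],[0.025,0.0013,0,0,1],[0.025,0.0013,0,0,1],[0.025,0.0013,0,0,1],[0.025,0.0013,0,0,1],[0.025,0.0013,0,0,1],[0.025,0.0013,0,0,1]]' |grep force; done; python3 st.py
python3 - <<'E'
from h import *
cv2.imwrite("pics/w1.png",np.vstack([r.grab_frame("wrist")[::2,::2],cv2.resize(r.grab_frame("top")[145:245,235:395],(320,200))]))
E
```

```text
contact_force: [-0.5, -0.9, -0.1]
gripper_force: 0.4
contact_force: [-0.7, -0.2, -0.5]
gripper_force: 0.4
t 3.6 world [0.5402 0.0639 0.0033] rig mm [ -59.2 -113.2] yaw-rel deg -0.03 tilt [ 0.  0. -1.] F [-0.7 -0.2 -0.5] w 0.0854
```

View pics/w1.png

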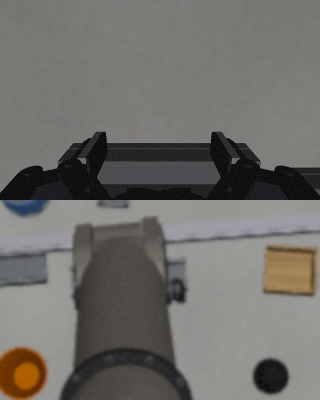

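The wrist view (upper half) shows the track lying square in front of both fingers at about row 145-185. I'll push on to the lip in small steps and watch the force.

```bash
python3 -m crank '[[0.015,0.0008,0,0,1],[0.015,0.0008,0,0,1],[0.015,0.0008,0,0,1],[0.015,0.0008,0,0,1],[0.015,0.0008,0,0,1],[0.015,0.0008,0,0,1],[0,0,0,0,1]]' |grep contact; python3 st.py;  python3 -m crank '[[0.01,0.0005,0,0,1],[0.01,0.0005,0,0,1],[0,0,0,0,1]]' |grep contact; python3 st.py
```

```text
contact_force: [0.5, -0.5, -0.3]
t 4.28 world [0.5588 0.0648 0.0034] rig mm [ -40.7 -113.3] yaw-rel deg -0.04 tilt [-0.001  0.    -1.   ] F [ 0.5 -0.5 -0.3] w 0.0851
contact_force: [-0.1, 0.2, -0.6]
t 4.53 world [0.5622 0.065  0.0033] rig mm [ -37.3 -113.3] yaw-rel deg -0.04 tilt [-0.  0. -1.] F [-0.1  0.2 -0.6] w 0.0852
```

```bash
for i in 1 2 3 4; do python3 -m crank '[[0.01,0.0005,0,0,1],[0,0,0,0,1],[0,0,0,0,1]]' |grep contact; done; python3 st.py
```

```text
contact_force: [-0.1, 0.7, 0.2]
contact_force: [-0.4, 0.2, -0.4]
contact_force: [-4.2, -1.1, 2.4]
contact_force: [-8.6, -0.6, 6.1]
t 5.53 world [0.5672 0.0652 0.0029] rig mm [ -32.3 -113.3] yaw-rel deg 0.0 tilt [ 0.005 -0.    -1.   ] F [-8.6 -0.6  6.1] w 0.0855
```

```bash
python3 -m crank '[[-0.05,-0.0026,0,0,1],[0,0,0.15,0,1],[0,0,0.18,0,-1],[0,0,0.18,0,-1],[0.056,-0.156,0,0,-1],[0.056,-0.156,0,0,-1],[0.056,-0.156,0,0,-1],[0.056,-0.156,0,0,-1]]' |grep -v or; python3 -m crank '[[0,0,0,0,-1],[0,0,0,0,-1],[0,0,0,0,-1]]' |grep width; python3 st.py
python3 - <<'E'
from h import *
cv2.imwrite("pics/w2.png",np.vstack([r.grab_frame("wrist")[:,:],cv2.resize(r.grab_frame("top")[145:245,235:395],(640,400))])[::2,::2])
E
```

```text
clock: 6.2
tcp_pos: [0.6057, -0.0611, 0.1061]
grip_width: 0.0123
grip_width: 0.0004
t 6.45 world [ 0.6047 -0.0596  0.1052] rig mm [  -1.2 -239.9] yaw-rel deg -0.06 tilt [-0.001  0.    -1.   ] F [-0.3  0.7 -0.8] w 0.0004
```

View pics/w2.png

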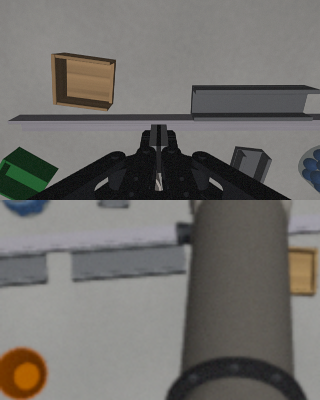

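The track lies flush along the lip, with a gap of about 33 mm left at the head. I'll go down behind the tail and push along +y.

```bash
python3 -m crank '[[0,0,-0.15,0,-1],[0,0,-0.15,0,-1],[0,0,-0.13,0,-1],[0,0,-0.05,0,-1],[0,0,0,0,-1]]' |grep -v or; python3 -m crank '[[-0.0013,0.025,0,0,-1],[-0.0013,0.025,0,0,-1],[-0.0013,0.025,0,0,-1],[-0.0013,0.025,0,0,-1],[-0.0013,0.025,0,0,-1],[-0.0013,0.025,0,0,-1],[-0.0013,0.025,0,0,-1],[0,0,0,0,-1]]' |grep contact; python3 st.py; for i in 1 2 3; do python3 -m crank '[[-0.0008,0.015,0,0,-1],[-0.0008,0.015,0,0,-1],[0,0,0,0,-1]]' |grep contact; done;python3 st.py
```

```text
clock: 6.97
tcp_pos: [0.6025, -0.0585, 0.0069]
grip_width: 0.0003
contact_force: [0.0, 0.1, -0.1]
t 7.63 world [ 0.6028 -0.0232  0.0094] rig mm [  -1.2 -203.4] yaw-rel deg 0.06 tilt [-0.     0.001 -1.   ] F [ 0.   0.1 -0.1] w 0.0001
contact_force: [0.1, 0.1, -0.5]
contact_force: [0.8, -0.2, -0.2]
contact_force: [0.1, -0.8, -0.7]
t 8.38 world [ 0.6018 -0.0061  0.0093] rig mm [  -1.4 -186.3] yaw-rel deg 0.0 tilt [ 0.  0. -1.] F [ 0.1 -0.8 -0.7] w 0.0003
```

```bash
for i in 1 2 3 4; do python3 -m crank '[[-0.0005,0.01,0,0,-1],[-0.0005,0.01,0,0,-1],[0,0,0,0,-1]]' |grep contact; python3 st.py; done
```

```text
contact_force: [0.2, -0.0, 0.7]
t 8.63 world [ 0.6016 -0.0024  0.0093] rig mm [  -1.4 -182.6] yaw-rel deg -0.01 tilt [ 0.  0. -1.] F [ 0.2 -0.   0.7] w 0.0001
contact_force: [0.5, 0.0, -0.4]
t 8.88 world [0.6014 0.0016 0.0093] rig mm [  -1.4 -178.6] yaw-rel deg -0.01 tilt [ 0.  0. -1.] F [ 0.5  0.  -0.4] w -0.0
contact_force: [-0.2, -0.3, 0.5]
t 9.13 world [0.6012 0.0056 0.0093] rig mm [  -1.4 -174.6] yaw-rel deg -0.01 tilt [ 0.  0. -1.] F [-0.2 -0.3  0.5] w 0.0
contact_force: [-0.1, 0.1, -0.5]
t 9.38 world [0.601  0.0096 0.0093] rig mm [  -1.3 -170.6] yaw-rel deg -0.01 tilt [ 0.  0. -1.] F [-0.1  0.1 -0.5] w 0.0001
```

```bash
for i in 1 2 3 4 5 6; do python3 -m crank '[[-0.0005,0.01,0,0,-1],[0,0,0,0,-1],[0,0,0,0,-1]]' |grep contact;  done; python3 st.py;python3 - <<'E'
from h import *
cv2.imwrite("pics/w3.png",np.vstack([r.grab_frame("wrist")[:,:],cv2.resize(r.grab_frame("top")[145:245,235:395],(640,400))])[::2,::2])
E
```

```text
contact_force: [-0.0, 0.5, -0.7]
contact_force: [-0.3, 0.7, 0.7]
contact_force: [0.0, -0.5, 0.1]
contact_force: [0.4, -4.1, 0.7]
contact_force: [1.0, -8.2, -0.1]
contact_force: [0.9, -12.4, -0.8]
t 10.88 world [0.6006 0.0162 0.0093] rig mm [  -1.4 -164. ] yaw-rel deg -0.24 tilt [-0.    -0.005 -1.   ] F [  0.9 -12.4  -0.8] w -0.0001
```

View pics/w3.png

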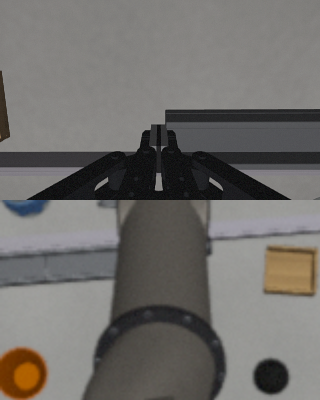

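The track has butted against the clamped end: the force rises as I push. I'll back off and go to the near side of the box.

```bash
python3 -m crank '[[0.003,-0.06,0,0,-1],[0,0,0.18,0,-1],[0,0,0.18,0,0],[0,0,0.18,0,0],[-0.086,-0.163,0,0,0],[-0.086,-0.163,0,0,0],[-0.086,-0.163,0,0,0],[-0.086,-0.163,0,0,0]]' |grep width; python3 -m crank '[[-0.086,-0.163,0,0,0],[0,0,0,0,0],[0,0,0,0,0]]' |grep width; python3 st.py
python3 - <<'E'
from h import *
cv2.imwrite("pics/w4.png",np.vstack([r.grab_frame("wrist")[::2,::2],cv2.resize(r.grab_frame("top")[130:260,235:443],(320,200))]))
E
```

```text
grip_width: 0.0426
grip_width: 0.0424
t 11.9 world [ 0.514  -0.1558  0.1176] rig mm [ -96.8 -331.3] yaw-rel deg -0.3 tilt [-0.  0. -1.] F [-0.4  0.8 -0.1] w 0.0424
```

View pics/w4.png

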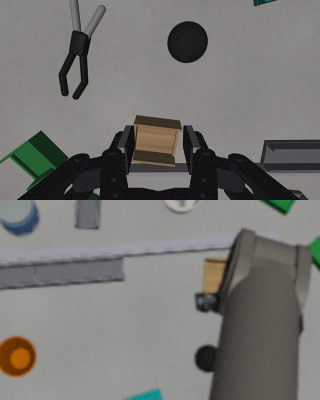

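The clamped and loose tracks now read as one line. The fingers straddle the line to the box's near side, so I'll descend and push it to the lip.

```bash
python3 -m crank '[[0,0,-0.15,0,0],[0,0,-0.15,0,0],[0,0,-0.15,0,0],[0,0,-0.1,0,0],[0,0,-0.01,0,0]]' |grep -v or; python3 -m crank '[[0.02,0.001,0,0,0],[0.02,0.001,0,0,0],[0.02,0.001,0,0,0],[0.02,0.001,0,0,0],[0.02,0.001,0,0,0],[0.02,0.001,0,0,0],[0.02,0.001,0,0,0],[0,0,0,0,0]]' |grep contact;python3 st.py; for i in 1 2; do python3 -m crank '[[0.01,0.0005,0,0,0],[0.01,0.0005,0,0,0],[0,0,0,0,0]]' |grep contact; done; python3 st.py
```

```text
clock: 12.42
tcp_pos: [0.5134, -0.151, 0.0017]
grip_width: 0.0428
contact_force: [0.6, -0.5, -0.1]
t 13.08 world [ 0.5442 -0.1525  0.0056] rig mm [ -66.4 -329.6] yaw-rel deg -0.02 tilt [-0.001 -0.    -1.   ] F [ 0.6 -0.5 -0.1] w 0.0425
contact_force: [0.0, 0.1, 0.8]
contact_force: [0.2, 0.7, -0.3]
t 13.58 world [ 0.5516 -0.152   0.0053] rig mm [ -59.  -329.5] yaw-rel deg -0.02 tilt [-0.001 -0.    -1.   ] F [ 0.2  0.7 -0.3] w 0.0425
```

```bash
for i in 1 2 3 4 5; do python3 -m crank '[[0.01,0.0005,0,0,0],[0,0,0,0,0],[0,0,0,0,0]]' |grep contact; done; python3 st.py
```

```text
contact_force: [0.2, 0.9, 0.5]
contact_force: [-0.4, 0.2, -0.2]
contact_force: [0.7, -0.7, 0.1]
contact_force: [-1.7, -0.9, 0.9]
contact_force: [-7.3, -0.6, 4.9]
t 14.83 world [ 0.5587 -0.1518  0.005 ] rig mm [ -52.  -329.6] yaw-rel deg -0.07 tilt [ 0.004  0.001 -1.   ] F [-7.3 -0.6  4.9] w 0.0428
```

```bash
python3 -m crank '[[-0.05,-0.0026,0,0,0],[0,0,0.15,0,0],[0,0,0.18,0,0],[0,0,0.18,0,0],[0.07,-0.078,0.05,0,-0.5],[0.07,-0.078,0,0,-0.5],[0.07,-0.078,0,0,-0.5],[0.07,-0.078,0,0,-0.5]]' |grep width; python3 st.py; python3 -c "
from bench import r;print(r.get_obs()['joints'].round(2))"
```

```text
grip_width: 0.0213
t 15.5 world [ 0.6082 -0.2151  0.1181] rig mm [  -5.8 -395.4] yaw-rel deg -0.01 tilt [-0.003 -0.    -1.   ] F [-0.6  0.1 -0.2] w 0.0213
[ 0.06  0.56  0.26  1.74 -0.18  0.86  2.02]
```

```bash
python3 -m crank '[[-0.02,0,0,-0.15,-0.5],[0,0,0,-0.15,-0.5],[0,0,0,-0.15,-0.5],[0,0,0,-0.15,-0.5],[0,0,0,-0.15,-0.5],[0,0,0,-0.15,-0.5],[0,0,0,-0.15,-0.5],[0,0,0,-0.15,-0.5]]' |grep width;python3 -m crank '[[0,0,0,-0.15,-0.5],[0,0,0,-0.15,-0.5],[0,0,0,-0.15,-0.5],[0,0,0,-0.15,-0.5],[0,0,0,-0.15,-0.5],[0,0,0,-0.05,-0.5],[0,0,0,0,-0.5]]' |grep width; python3 st.py
python3 - <<'E'
from h import *
cv2.imwrite("pics/w5.png",np.vstack([r.grab_frame("wrist"),cv2.resize(r.grab_frame("side")[120:270,240:480],(640,400))])[::2,::2])
E
```

```text
grip_width: 0.0213
grip_width: 0.0215
t 16.75 world [ 0.6033 -0.2143  0.1172] rig mm [ -10.7 -394.3] yaw-rel deg 89.91 tilt [-0.001  0.001 -1.   ] F [0.9 0.9 0.2] w 0.0215
```

View pics/w5.png

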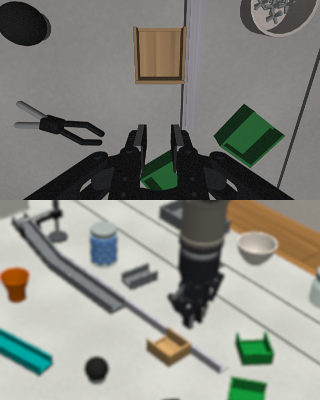

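The box stands square against the lip, and the fingers are centred behind its back wall. I'll descend and push along +y.

```bash
python3 -m crank '[[0,0,-0.15,0,-0.5],[0,0,-0.15,0,-0.5],[0,0,-0.15,0,-0.5],[0,0,-0.1,0,-0.5],[0,0,0,0,-0.5]]' |grep -v or; for i in 1 2 3; do python3 -m crank '[[-0.0013,0.025,0,0,-0.5],[-0.0013,0.025,0,0,-0.5],[-0.0013,0.025,0,0,-0.5],[-0.0013,0.025,0,0,-0.5],[-0.0013,0.025,0,0,-0.5],[-0.0013,0.025,0,0,-0.5],[-0.0013,0.025,0,0,-0.5],[-0.0013,0.025,0,0,-0.5]]' |grep contact; done; python3 st.py
python3 - <<'E'
from h import *
cv2.imwrite("pics/w6.png",np.vstack([r.grab_frame("wrist"),cv2.resize(r.grab_frame("side")[120:270,240:480],(640,400))])[::2,::2])
E
```

```text
clock: 17.27
tcp_pos: [0.6002, -0.2132, 0.0031]
grip_width: 0.0213
contact_force: [0.3, -1.3, 1.2]
contact_force: [0.1, -2.2, 0.9]
contact_force: [-0.7, -1.0, -1.0]
t 19.27 world [ 0.5967 -0.0939  0.0072] rig mm [ -11.  -273.8] yaw-rel deg 89.96 tilt [ 0. -0. -1.] F [-0.7 -1.  -1. ] w 0.0216
```

View pics/w6.png

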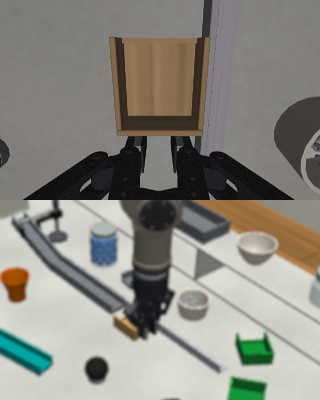

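The box slides square along the lip with about 30 mm left. I'll go on in finer steps.

```bash
for i in 1 2; do python3 -m crank '[[-0.0008,0.015,0,0,-0.5],[-0.0008,0.015,0,0,-0.5],[-0.0008,0.015,0,0,-0.5],[-0.0008,0.015,0,0,-0.5],[0,0,0,0,-0.5]]' |grep contact; done; for i in 1 2 3; do python3 -m crank '[[-0.0005,0.01,0,0,-0.5],[0,0,0,0,-0.5],[0,0,0,0,-0.5]]' |grep contact; done; python3 st.py
```

```text
contact_force: [0.2, 0.7, 0.3]
contact_force: [-0.8, 0.3, 0.9]
contact_force: [0.6, -0.4, 0.1]
contact_force: [0.6, -0.4, -0.7]
contact_force: [-0.4, -0.4, -0.2]
t 20.95 world [ 0.5952 -0.0644  0.0073] rig mm [ -11.  -244.2] yaw-rel deg 89.97 tilt [ 0. -0. -1.] F [-0.4 -0.4 -0.2] w 0.0213
```

```bash
for i in 1 2 3 4; do python3 -m crank '[[-0.0005,0.01,0,0,-0.5],[0,0,0,0,-0.5],[0,0,0,0,-0.5]]' |grep contact; done; python3 st.py
```

```text
contact_force: [-0.0, -0.1, 0.6]
contact_force: [0.4, 0.5, 0.8]
contact_force: [-0.3, -4.0, -0.4]
contact_force: [-0.9, -7.4, 0.6]
t 21.95 world [ 0.5949 -0.0592  0.0076] rig mm [ -11. -239.] yaw-rel deg 89.86 tilt [-0.003  0.001 -1.   ] F [-0.9 -7.4  0.6] w 0.0215
```

Contact. I'll retreat and look.

```bash
python3 -m crank '[[0.003,-0.06,0,0,-0.5],[0.003,-0.06,0,0,-0.5],[0,0,0.18,0,-0.5],[0,0,0.18,0,-0.5],[0,0,0.18,0,-0.5],[0,0,0.18,0,-0.5],[0,-0.18,0,0,-0.5],[0,-0.18,0,0,-0.5]]' |grep width;python3 -m crank '[[0,-0.18,0,0,-0.5],[0,-0.18,0,0,-0.5],[0,-0.18,0,0,-0.5],[0,-0.18,0,0,-0.5],[0,0,0,0,-0.5],[0,0,0,0,-0.5]]' |grep width; python3 st.py
python3 - <<'E'
from h import *
i=r.grab_frame("top");cv2.imwrite("pics/top9.png",i)
i=cv2.resize(i[145:215,235:425],None,fx=4.2,fy=4.2,interpolation=cv2.INTER_CUBIC)
cv2.imwrite("pics/crop9.png",cv2.convertScaleAbs(i,alpha=1.4))
E
```

```text
grip_width: 0.0213
grip_width: 0.0214
t 23.12 world [ 0.5944 -0.3005  0.1514] rig mm [ -23.9 -479.9] yaw-rel deg 89.64 tilt [-0.001 -0.    -1.   ] F [ 0.4  0.8 -0.2] w 0.0214
```

View pics/crop9.png

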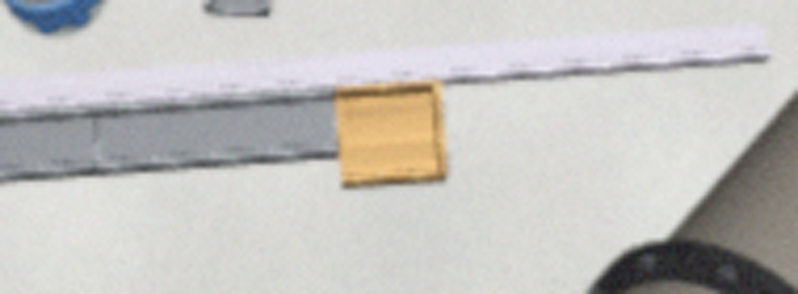

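The crop shows one straight channel: the joint at (97,145) is tight, the box's open side meets the tail at x≈337, and the box is square to the lip.

```bash
python3 -c "
from bench import r;print(r.hand_in())"
```

```text
the job is handed in; nothing more can be done
None
```

The job is handed in: the long track lies along the lip with its end against the clamped track, and the catch box sits square against its free end, as seen in the last overhead picture (the hand-in call returned no verdict).

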